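Set and lock the straightedge of a drawing board

ROBOT

A 6-joint arm with a two-finger parallel gripper is mounted at the origin on the work surface. World frame = base frame: x ahead of the robot, y to its left, z up, the work surface at z = 0. Lengths are in mm, angles in rad, forces in N, time in s.
With the tool pointing down it reaches from about 400 to 925 mm from the base axis. Payload 12.5 kg.
Tool frame: the origin (TCP) lies midway between the tips of the shut fingers; the grasp point (between the pads) lies 19 mm behind it; z points along the fingers, y is the line along which they close (so a half turn about z gives the same grasp; the last joint's range is limited). The gripper opens to 95 mm and grips with 3 to 60 N. Pads are 20 mm wide; open, the fingers measure 119 mm over their backs; the gripper's body (75 mm by 180 mm) begins 59 mm behind the grasp point.
Start: joints at [-1.401, 0.491, 1.559, -0, 1.092, -0.106], TCP at [170.221, -601.391, 214.661] pointing down, gripper open.
Joint ranges: [-3.1, 3.1], [-0.84, 2.19], [0.05, 2.79], [-1.13, 4.28], [0.06, 2.93], [-2.69, 2.69]. Speed limits (rad/s): [2.22, 2.22, 2.79, 3.14, 3.14, 3.14].

INTERFACE

Orientations are given as [roll, pitch, yaw] about the fixed x, y, z axes, in that order (R = Rz(yaw) Ry(pitch) Rx(roll)).
In Python, from cell import state, read_camera, camera_info, env gives the robot as it stands.
- The arm moves only by the tool move_arm, never from a script. Its argument "commands" is a list of rows, each a list of 3 entries, a list of its own where there are three numbers: the shift along the world's x, y, z in cm, then the turn, a rotation vector about the world's x, y, z in degrees, then the opening, from 0 (shut) to 1 (fully open). A call has 1 to 10 rows; each row shifts and turns the commanded pose from where the row before left it; what a row does not reach is not made up. A row lasts 1/10 s, in which the tool goes at most 50 mm and 8.59 degrees, less where a joint would pass 70% of its speed; a pose out of reach is approached as far as the arm can. A call with a gripper value outside its range is refused whole. The fingers move at their own pace and stop on an object; the grip force is fixed at half the most. Time passes only in rows, so rows that do not move let the fingers close. It gives the time, the measured TCP pose, the force, the opening and the grip force at its end, in the units of the state.
- state(): the state, without advancing time (a new reading comes with each control period).
- read_camera(name): name is "scene" or "top" or "wrist"; returns the picture (384x512x3 uint8, blue, green, red); there is no depth.
- camera_info(name): a dict with "K" (3x3 intrinsics, pixels), "cam_to_world" (4x4, takes a point from camera to world coordinates). Camera axes: x right, y down, z forward; pixel columns grow to the right and rows downward; lengths in mm; the calibration is good to about 2 mm. The wrist camera is an equidistant fisheye: a pixel r from the principal point sees the ray r / f radians off the axis. A picture is of the moment at which its call begins: read the wrist's pose just before it. camera_info takes no time and is no camera call; for the wrist camera it gives the pose at the moment of the call.
- env.job_done(): hands the job in; it is judged then, once.
The state is a dict: "t": time; "joints": joint angles; "qvel": joint speeds; "tau": joint torques, N m; "eef_pos": TCP position; "tcp_rot": TCP orientation; "ft_force": force on the tool from outside, world axes, zero at the start; "moment": the same for the moment, N m; "opening": opening from 0.0 (shut) to 1.0 (fully open); "grip_force": force on a finger pad.
Only numpy, scipy, OpenCV 4.12 (cv2) and the standard library are available. Lean on these libraries where they do the work, as an engineer would, in place of code of your own. Each camera call takes 0.05 s, during which the arm holds its last target. There are 200 camera calls.

TASK

Slide the long straightedge of the drawing board, by its wooden knob, until its edge lines up with the facing edge of the ink-painting sheet, then flip the straightedge's own cam lever all the way down to lock it there. The short stop at the other end of the same rail is already locked: leave it as it is.

Things in the scene. Friction and masses are not known exactly. Their poses are not given: they have to be found in the camera images.
- long_knob (a point): Top centre of the round wooden knob (26 mm wide, 48 mm tall) on the long straightedge, 70 mm above the table. Straightedge: flat steel, 40 mm wide, top 22 mm above the table; its edge facing the sheet is at y = -20 mm from here. Axes as the board's: x along the straightedge away from the rail, y along the rail, z up. It slides along y only, with about 3 N when unlocked; the sheet lies to -y.
- long_pivot (a point): Pivot of the long straightedge's cam lever, on its aluminium carriage (54 mm along x, 40 along y, top 46 mm above the table), 58 mm above the table; it slides along with the straightedge. Axes as the board's (x towards the knob, 145 mm away; y along the rail; z up).
- long_lever (a joint): Angle (rad) of that cam lever: steel, 14 mm wide, black grip 20 mm thick at its end, 96 mm from pivot to end. 0 = upright, unlocked (starts 0 to 0.3); it swings about y towards the pivot's +x and at its stop, 1.5, lies level above the straightedge: locked. It stays where left; 1 to 2 N at its end moves it, more in the last 0.4 where the cam grips the rail.
- sheet_edge (a point): Middle of the painted paper sheet's edge that faces the long straightedge; 16 mm above the table. Sheet: 190 mm along x, 160 along y, fixed flat on the board, a loose brass paperweight (24 mm high) near its middle. Axes as the board's: x along this edge, y from the sheet towards the long straightedge. Lined up = the long knob's point at y = +20 mm here.
- short_lever_tip (a point): End of the cam lever of the short stop: same carriage, bar only 75 mm long, no knob, at the rail's -y end. This lever lies down, locked. Leave it alone.

How it is judged:
By the outcome, as a careful person would: the job done as asked, in the order asked, and still so for the second after the job is handed in, with the robot touching nothing.
It also fails if it takes over 48 s, if anything falls off the work surface, if the arm or the gripper's body presses on something with over 40 N, if the wrist force passes 120 N, or if a joint passes its speed limit or range.

## Working session

There is one attempt and no reset: what is moved stays moved. The work goes in short steps, Python scripts to look and compute and a tool call to move; the robot and the scene stay as the last step left them, time stands still between calls to the robot, and variables do not carry over. Pictures are saved under pics/ and viewed, at most 10 in all, crops included, and the job is handed in when it is done.

Besides the shell and the picture viewer there is one more tool, called after "Request:" in YAML: its name, and indented under it one key for each argument. move_arm: Moves the arm, as the interface text tells. Its arguments: {"type":"object","properties":{"commands":{"type":"array"}},"required":["commands"]}

```bash
mkdir -p pics
cat > h.py <<'E'
import numpy as np, cv2
from cell import state, read_camera, camera_info, env
def ray(name,u,v,info=None):
    c=info or camera_info(name); K=np.array(c["K"]); T=np.array(c["cam_to_world"])
    d=np.linalg.inv(K)@[u,v,1]
    if name=="wrist":
        r=np.hypot(d[0],d[1]); d=np.array([d[0]/r*np.sin(r),d[1]/r*np.sin(r),np.cos(r)]) if r>0 else d
    return T[:3,3],T[:3,:3]@d
def at_z(name,u,v,z,info=None):
    o,d=ray(name,u,v,info); return o+d*(z-o[2])/d[2]
def proj(name,p,info=None):
    c=info or camera_info(name); K=np.array(c["K"]); T=np.array(c["cam_to_world"])
    q=T[:3,:3].T@(np.array(p)-T[:3,3])
    if name=="wrist":
        r=np.hypot(q[0],q[1]);th=np.arctan2(r,q[2]);q=np.array([q[0]/r*th,q[1]/r*th,1])
    else:q=q/q[2]
    return (K@q)[:2]
E
python3 - <<'E'
from h import *
for n in("top","scene"):
    im=read_camera(n);cv2.imwrite(f"pics/{n}0.png",im)
    cv2.imwrite(f"pics/{n}0b.png",cv2.resize(im,(800,600),interpolation=cv2.INTER_CUBIC))
    c=camera_info(n);print(np.round(c["cam_to_world"],2),np.round(c["K"],1))
print(state())
E
```

```text
[[ 2.0000e-02 -9.9000e-01  1.1000e-01  4.8219e+02]
 [-1.0000e+00 -2.0000e-02 -0.0000e+00 -4.0730e+01]
 [ 1.0000e-02 -1.1000e-01 -9.9000e-01  7.9632e+02]
 [ 0.0000e+00  0.0000e+00  0.0000e+00  1.0000e+00]] [[494.6   0.  258.3]
 [  0.  494.6 188.3]
 [  0.    0.    1. ]]
[[ 2.7000e-01  8.2000e-01 -5.1000e-01  9.9788e+02]
 [ 9.6000e-01 -2.2000e-01  1.5000e-01 -1.9533e+02]
 [ 1.0000e-02 -5.3000e-01 -8.5000e-01  8.2260e+02]
 [ 0.0000e+00  0.0000e+00  0.0000e+00  1.0000e+00]] [[476.1   0.  250.8]
 [  0.  476.1 185.1]
 [  0.    0.    1. ]]
{'t': 0.1, 'joints': array([-1.40058728e+00,  4.91474244e-01,  1.55938269e+00, -1.64052174e-05,
        1.09166925e+00, -1.05583624e-01]), 'qvel': array([ 2.18864022e-03, -2.89712997e-03, -4.30077137e-04,  1.31011511e-03,
        3.59014524e-05,  5.09015948e-05]), 'tau': array([ 1.49706826e-03, -6.13625979e+01, -2.58605647e+01,  6.93555479e-02,
        4.70127957e-02, -4.81866118e-05]), 'eef_pos': array([ 170.18664385, -601.17053224,  214.13773675]), 'tcp_rot': array([-3.14066280e+00, -8.39116729e-05,  2.75800197e-01]), 'ft_force': array([-0.54810384, -0.03465105, -0.60750362]), 'moment': array([ 0.02852514, -0.0145579 , -0.05711498]), 'grip_force': 0.0, 'opening': 1.0049906726823385}
```

View pics/top0b.png

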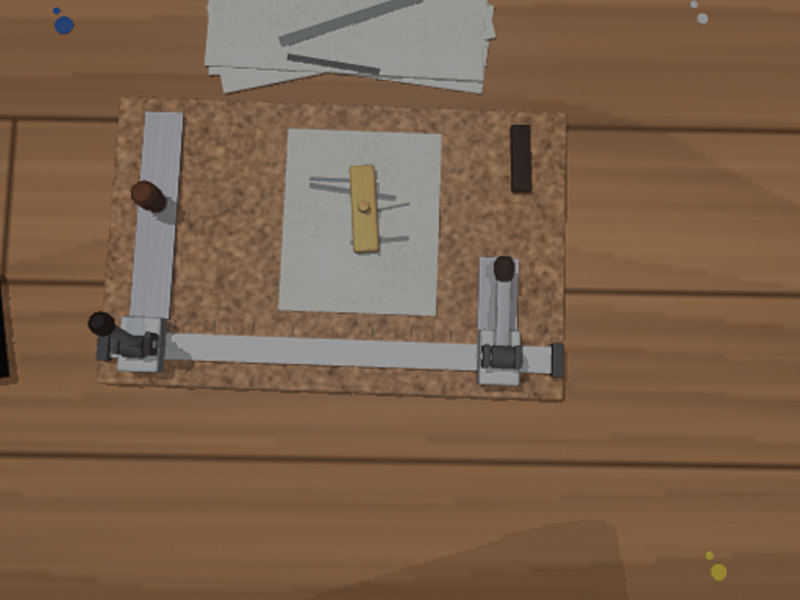

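View pics/scene0b.png

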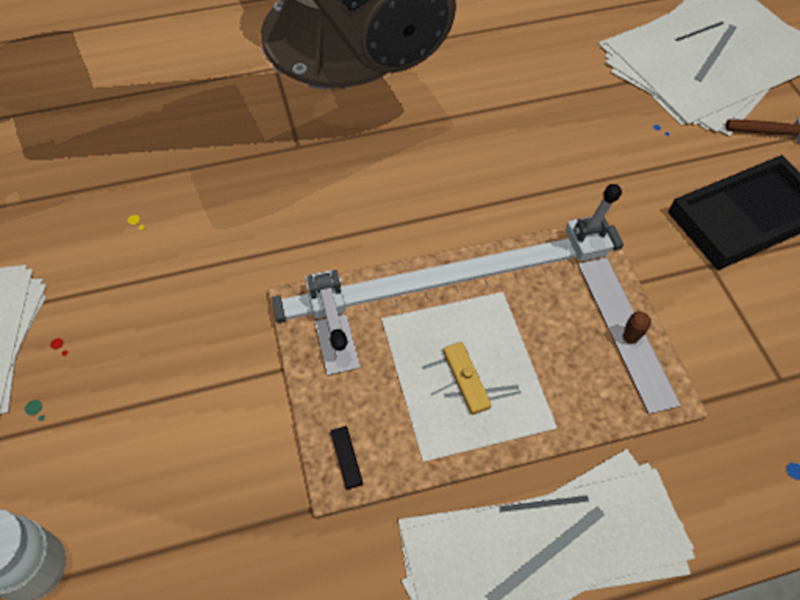

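The top view shows the knob top at about (145,190), the carriage at (141,344), the upright lever's end at (100,322) and the sheet's facing edge from (288,128) to (279,309), all in enlarged pixels. The scene view shows the knob top at about (640,318), the lever end at (612,192) and the sheet edge from (503,293) to (555,429).

```bash
python3 - <<'E'
from h import *
s=1.5625
T=lambda u,v,z:at_z("top",u/s,v/s,z)
S=lambda u,v,z:at_z("scene",u/s,v/s,z)
a,b=T(288,128,16),T(279,309,16); print("sheet top",a,b,np.linalg.norm(a-b))
c,d=S(555,429,16),S(503,293,16); print("sheet scene",c,d,np.linalg.norm(c-d))
x=(a-b)/np.linalg.norm(a-b); ang=np.degrees(np.arctan2(x[1],x[0])); print("ang",ang)
x2=(c-d); print("ang2",np.degrees(np.arctan2(x2[1],x2[0])))
r0,r1=T(165,346,30),T(478,357,30); print("rail ang",np.degrees(np.arctan2(*(r0-r1)[1::-1]))-90, r0,r1)
print("knob",T(145,190,70),S(640,317,70))
print("carr",T(141,333,46)) 
# straightedge edges at z=22
for p in [(145,112),(183,112),(170,318),(132,318)]: print("bar",T(*p,22))
print("bar sc",S(648,412,22),S(679,405,22))
o1,d1=ray("top",100/s,322/s);o2,d2=ray("scene",612/s,192/s)
A=np.array([d1,-d2]).T;t=np.linalg.lstsq(A,o2-o1,rcond=None)[0];print("lever end",o1+d1*t[0],o2+d2*t[1])
E
python3 - <<'E'
import cv2
im=cv2.imread("pics/top0.png");a=cv2.resize(im[100:250,50:190],None,fx=4,fy=4,interpolation=cv2.INTER_CUBIC);cv2.imwrite("pics/c1.png",a)
E
```

```text
sheet top [744.32634572  79.80962775  16.        ] [554.93737934  82.65464526  16.        ] 189.41033422426742
sheet scene [744.92665315  79.52909185  16.        ] [556.10319869  85.70260435  16.        ] 188.92434785714445
ang -0.8606374433258301
ang2 -1.8725971255894065
rail ang -1.080327886226982 [515.03888929 191.80372408  30.        ] [ 509.1986446  -117.90013538   30.        ]
knob [662.38947995 206.48172936  70.        ] [659.38085654 210.55723678  70.        ]
carr [526.56238092 210.8337785   46.        ]
bar [756.76803081 227.29401864  22.        ]
bar [757.46983559 188.03519682  22.        ]
bar [543.50855812 190.6615979   22.        ]
bar [542.88299235 228.71740371  22.        ]
bar sc [756.23006244 189.33477281  22.        ] [757.91957169 228.12563599  22.        ]
lever end [529.38520795 212.47263333 145.46406684] [529.50318255 212.894045   145.63656598]
```

View pics/c1.png

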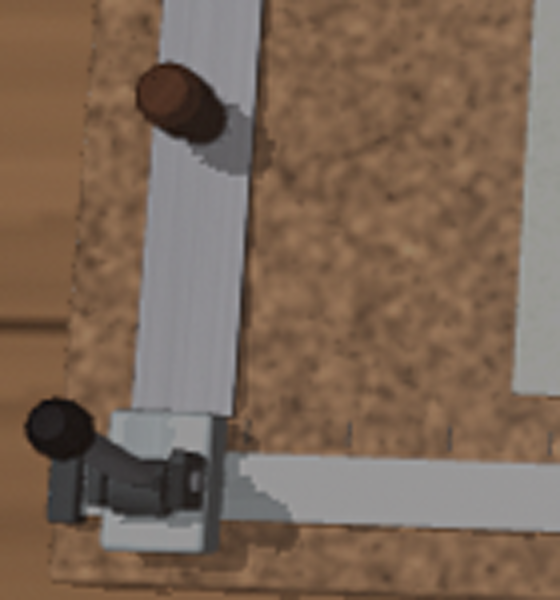

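Request:
move_arm:
  commands:
    - [[2.4,4,0],[0,0,-0.8],1]
    - [[2.4,4,0],[0,0,-0.8],1]
    - [[2.4,4,0],[0,0,-0.8],1]
    - [[2.4,4,0],[0,0,-0.8],1]
    - [[2.4,4,0],[0,0,-0.8],1]
    - [[2.4,4,0],[0,0,-0.8],1]
    - [[2.4,4,0],[0,0,-0.8],1]
    - [[2.4,4,0],[0,0,-0.8],1]
    - [[2.4,4,0],[0,0,-0.8],1]
    - [[2.4,4,0],[0,0,-0.8],1]

```text
t: 1.1
eef_pos: [410.8, -199.6, 214.7]
tcp_rot: [3.142, 0.0, 0.135]
ft_force: [0.5, -0.0, -0.1]
opening: 1.003
grip_force: 0.0
```

Request:
move_arm:
  commands:
    - [[2.4,4,0],[0,0,-0.8],1]
    - [[2.4,4,0],[0,0,-0.8],1]
    - [[2.4,4,0],[0,0,-0.8],1]
    - [[2.4,4,0],[0,0,-0.8],1]
    - [[2.4,4,0],[0,0,-0.8],1]
    - [[2.4,4,0],[0,0,-0.8],1]
    - [[2.4,4,0],[0,0,-0.8],1]
    - [[2.4,4,0],[0,0,-0.8],1]
    - [[2.4,4,0],[0,0,-0.8],1]
    - [[1,3,0],[0,0,-0.8],1]

```text
t: 2.1
eef_pos: [637.3, 191.0, 213.9]
tcp_rot: [3.142, 0.0, -0.003]
ft_force: [1.1, -0.7, -0.2]
opening: 1.001
grip_force: 0.0
```

Run:
```python
from h import *
s=state();print(s["t"],s["eef_pos"],np.degrees(s["tcp_rot"]))
c=camera_info("wrist");im=read_camera("wrist")
cv2.imwrite("pics/w1.png",cv2.resize(im,(800,600),interpolation=cv2.INTER_CUBIC))
import pickle;pickle.dump(c,open("w1.pkl","wb"));print(np.round(c["cam_to_world"],3).tolist(),c["K"])
```

```text
2.1 [637.333721   191.04402226 213.91116801] [ 1.79998387e+02  1.86157125e-02 -1.80618316e-01]
[[-0.002, -0.961, -0.275, 714.586], [-1.0, 0.003, -0.001, 190.318], [0.002, 0.275, -0.961, 385.276], [0.0, 0.0, 0.0, 1.0]] [[297.31863964   0.         255.84820585]
 [  0.         297.31863964 193.2874441 ]
 [  0.           0.           1.        ]]
```

View pics/w1.png

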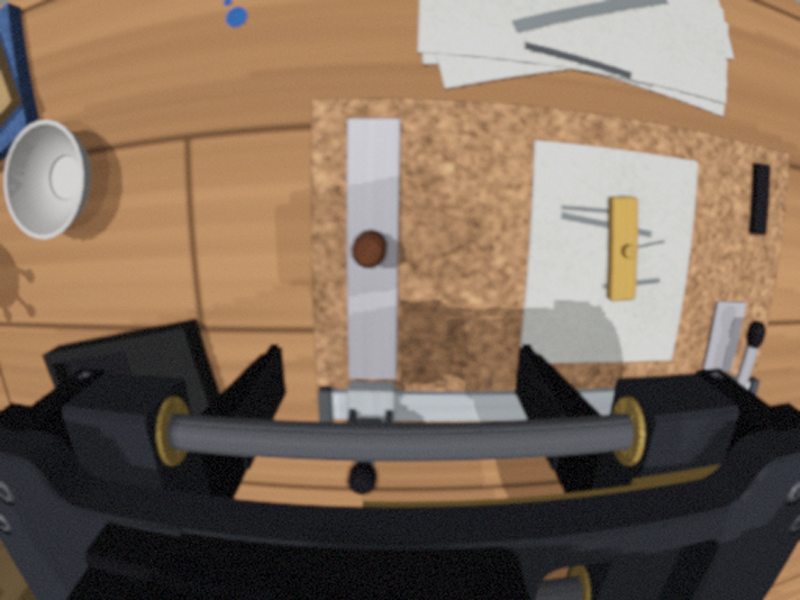

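The wrist view shows the knob top at about (368,247), the bar from (347,118)/(400,118) down to (349,377)/(397,377), and the sheet's facing edge from (535,141) to (523,362). The lever's ball is at (362,477).

Run:
```python
from h import *
import pickle;c=pickle.load(open("w1.pkl","rb"));s=1.5625
W=lambda u,v,z:np.round(at_z("wrist",u/s,v/s,z,c),1)
print("knob",W(367,246,70))
for p in [(347,118),(400,118),(397,377),(349,377)]: print("bar",W(*p,22))
for p in [(535,141),(523,362),(529,251)]: print("sheet",W(*p,16))
print("ball",W(362,477,145))
```

```text
knob [664.5 212.3  70. ]
bar [758.2 230.1  22. ]
bar [757.5 189.3  22. ]
bar [543.6 192.4  22. ]
bar [543.5 233.9  22. ]
sheet [743.2  80.9  16. ]
sheet [553.4  80.8  16. ]
sheet [652.5  83.   16. ]
ball [529.7 214.4 145. ]
```

Request:
move_arm:
  commands:
    - [[1.3,1,-2],[0,0,-0.7],1]
    - [[1.2,1,-3],[0,0,0],1]
    - [[0,0,-3.5],[0,0,0],1]
    - [[0,0,-3.5],[0,0,0],1]
    - [[0,0,-3.5],[0,0,0],1]
    - [[0,0,-2.2],[0,0,0],1]
    - [[0,0,0],[0,0,0],1]
    - [[0,0,0],[0,0,0],0.25]
    - [[0,0,0],[0,0,0],0.25]
    - [[0,0,0],[0,0,0],0.25]

```text
t: 3.15
eef_pos: [661.9, 208.8, 39.3]
tcp_rot: [-3.141, -0.002, -0.016]
ft_force: [-0.4, -0.6, 0.4]
opening: 0.806
grip_force: 0.0
```

Request:
move_arm:
  commands:
    - [[0,0,0],[0,0,0],0.1]
    - [[0,0,0],[0,0,0],0.1]
    - [[0,0,0],[0,0,0],0.1]
    - [[0,0,0],[0,0,0],0.1]
    - [[0,0,0],[0,0,0],0.1]

```text
t: 3.65
eef_pos: [661.2, 208.6, 37.6]
tcp_rot: [3.141, 0.0, -0.016]
ft_force: [-0.1, -0.1, -0.6]
opening: 0.384
grip_force: 0.0
```

Request:
move_arm:
  commands:
    - [[0,0,0],[0,0,0],0.1]
    - [[0,0,0],[0,0,0],0.1]
    - [[0,0,0],[0,0,0],0.1]
    - [[0,0,0],[0,0,0],0.1]

```text
t: 4.05
eef_pos: [661.2, 208.8, 37.6]
tcp_rot: [-3.142, -0.0, -0.016]
ft_force: [0.2, 2.7, 0.4]
opening: 0.266
grip_force: 30.0
```

Request:
move_arm:
  commands:
    - [[-0.01,-0.6,0],[0,0,0],0.1]
    - [[-0.02,-1.2,0],[0,0,0],0.1]
    - [[-0.02,-1.5,0],[0,0,0],0.1]
    - [[-0.03,-1.5,0],[0,0,0],0.1]
    - [[-0.03,-1.5,0],[0,0,0],0.1]
    - [[-0.02,-1.5,0],[0,0,0],0.1]
    - [[-0.02,-1.2,0],[0,0,0],0.1]
    - [[-0.02,-0.8,0],[0,0,0],0.1]
    - [[0,0,0],[0,0,0],0.1]
    - [[0,0,0],[0,0,0],0.1]

```text
t: 5.05
eef_pos: [659.3, 110.1, 37.6]
tcp_rot: [3.141, 0.001, -0.016]
ft_force: [-3.7, -3.0, 1.7]
opening: 0.261
grip_force: 30.0
```

Run:
```python
from h import *
s=state();print(s["t"],s["eef_pos"],s["ft_force"],s["opening"])
import pickle
for n in("wrist","top"):
    c=camera_info(n);im=read_camera(n);cv2.imwrite(f"pics/{n}2.png",im);pickle.dump(c,open(n+"2.pkl","wb"))
    for z,p in((22,[700,s["eef_pos"][1]-20,22]),): print(n,proj(n,p,c))
w=cv2.imread("pics/wrist2.png");t=cv2.imread("pics/top2.png")
u,v=map(int,proj("top",[650,88,22]))
a=cv2.resize(t[60:240,u-60:u+60],(400,600),interpolation=cv2.INTER_CUBIC)
u,v=map(int,proj("wrist",[720,88,22],pickle.load(open("wrist2.pkl","rb"))));print(u,v)
r0=max(0,v-75);c0=u-50
b=cv2.resize(w[r0:r0+150,c0:c0+100],(400,600),interpolation=cv2.INTER_CUBIC);print("wrist crop origin",c0,r0)
print("top crop", int(proj("top",[650,88,22])[0])-60,60)
cv2.imwrite("pics/c2.png",np.hstack([a,b]))
```

```text
5.05 [659.25769295 110.09251098  37.6474643 ] [-3.68126797 -2.99582575  1.74481437] 0.26081203056556984
wrist [284.59097261 167.40000377]
top [176.45878876 107.33964588]
287 136
wrist crop origin 237 61
top crop 116 60
```

View pics/c2.png

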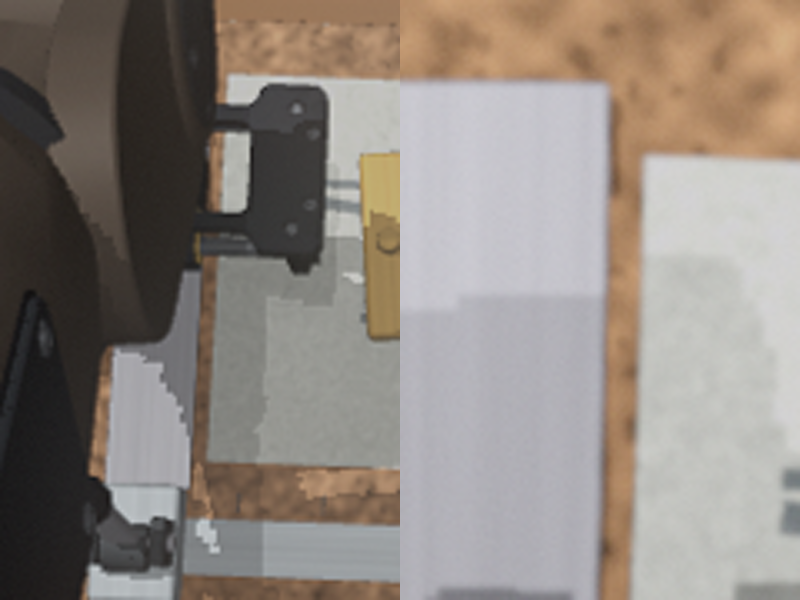

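Bar edge in the wrist crop runs (608,90)→(600,590) and the sheet edge (642,160)→(630,590). In the top crop the bar edge is (189,485) and the sheet corner (207,461).

Run:
```python
from h import *
import pickle
c=pickle.load(open("wrist2.pkl","rb"))
W=lambda u,v,z:np.round(at_z("wrist",237+(u-400)/4,61+v/4,z,c),1)
for p in((608,90),(606,160),(600,590)):print("bar",W(*p,22))
for p in((642,160),(630,590)):print("sheet",W(*p,16))
T=lambda u,v,z:np.round(at_z("top",116+u/3.3333,60+v/3.3333,z),1)
print("top bar",T(189,485,22),T(197,290,22),"sheet",T(207,461,16),T(229,75,16))
# subpixel profile in wrist
im=cv2.imread("pics/wrist2.png").astype(int)
for v in (110,150,190): print(v,[(u,int(im[v,u,0])) for u in range(284,300)])
```

```text
bar [753.5  87.2  22. ]
bar [742.4  87.6  22. ]
bar [672.1  88.2  22. ]
sheet [742.6  81.1  16. ]
sheet [670.   82.3  16. ]
top bar [542.   90.5  22. ] [635.3  90.   22. ] sheet [554.1  83.4  16. ] [743.4  79.2  16. ]
110 [(284, 201), (285, 202), (286, 201), (287, 194), (288, 164), (289, 124), (290, 93), (291, 88), (292, 91), (293, 89), (294, 90), (295, 86), (296, 90), (297, 138), (298, 183), (299, 201)]
150 [(284, 183), (285, 182), (286, 178), (287, 156), (288, 117), (289, 98), (290, 99), (291, 97), (292, 95), (293, 92), (294, 87), (295, 97), (296, 135), (297, 171), (298, 188), (299, 191)]
190 [(284, 185), (285, 178), (286, 156), (287, 115), (288, 85), (289, 88), (290, 94), (291, 93), (292, 89), (293, 86), (294, 102), (295, 145), (296, 181), (297, 193), (298, 194), (299, 193)]
```

Request:
move_arm:
  commands:
    - [[0.02,-0.3,0],[0,0,0],0.1]
    - [[0,-0.2,0],[0,0,0],0.1]
    - [[0,0,0],[0,0,0],0.1]
    - [[0,0,0],[0,0,0],0.1]

```text
t: 5.55
eef_pos: [659.2, 106.2, 37.6]
tcp_rot: [3.141, 0.001, -0.015]
ft_force: [-5.7, 0.3, 2.5]
opening: 0.265
grip_force: 30.0
```

```bash
cat > m.py <<'E'
from h import *
s=state();print(s["t"],s["eef_pos"],s["ft_force"])
c=camera_info("wrist");im=read_camera("wrist");cv2.imwrite("pics/wrist3.png",im)
for v in (110,130,150,170,190): print(v,*[(int(im[v,u,0])) for u in range(282,302)])
y=s["eef_pos"][1]
for x in(745,700,660): print(x,proj("wrist",[x,y-20,22],c),proj("wrist",[x,81.5,16],c))
E
python3 m.py
```

```text
5.55 [659.15617366 106.22658118  37.59796789] [-5.69216628  0.34800719  2.53182234]
110 201 201 201 203 202 195 171 127 100 136 184 204 208 208 207 204 205 206 206 210
130 201 200 201 202 200 191 162 125 128 164 195 209 209 208 201 192 188 186 186 185
150 180 182 180 183 178 156 110 78 114 160 185 192 191 192 190 190 189 190 189 190
170 181 183 182 182 169 137 86 97 144 181 192 194 191 190 192 195 194 191 191 189
190 180 184 185 178 157 116 86 125 173 190 193 193 191 190 191 191 194 192 192 189
745 [284.61923196  96.69244955] [291.03074694  97.16483458]
700 [284.65351666 167.3211603 ] [290.86926767 165.53424652]
660 [283.87399977 225.33089881] [289.81263634 221.95757548]
```

Request:
move_arm:
  commands:
    - [[-0.03,-0.2,0],[0,0,0],0.1]
    - [[-0.02,-0.02,0],[0,0,0],0.1]
    - [[0,0,0],[0,0,0],0.1]
    - [[0,0,0],[0,0,0],0.1]
    - [[0,0,0],[0,0,0],0.1]

```text
t: 6.1
eef_pos: [659.1, 103.6, 37.6]
tcp_rot: [3.142, 0.0, -0.016]
ft_force: [-4.1, 1.9, 1.1]
opening: 0.265
grip_force: 30.0
```

```bash
python3 m.py
```

```text
6.1 [659.1248131  103.63763547  37.63570792] [-4.13519617  1.88730928  1.08211455]
110 200 200 199 201 199 190 173 160 173 194 204 204 204 205 207 209 210 210 208 209
130 200 198 200 200 200 190 173 165 171 186 200 205 202 195 189 185 185 186 185 186
150 179 179 183 182 178 167 172 184 190 189 190 189 189 188 189 189 191 191 190 189
170 181 182 183 182 170 163 180 191 190 192 193 195 195 192 190 188 187 186 186 186
190 179 182 182 176 160 157 178 190 192 192 189 190 193 194 190 187 188 187 187 187
745 [284.57696948  96.62665196] [286.98362597  97.06881422]
700 [284.65891261 167.23515265] [286.99649126 165.48702567]
660 [283.91779113 225.25920158] [286.18217402 221.97108196]
```

Request:
move_arm:
  commands:
    - [[0,0,0],[0,0,0],0.5]
    - [[0,0,0],[0,0,0],0.5]
    - [[0,0,0],[0,0,0],0.5]
    - [[0,0,0],[0,0,0],0.5]
    - [[0,0,1.5],[0,0,0],0.5]
    - [[0,0,3.5],[0,0,0],0.5]
    - [[0,0,3.5],[0,0,0],0.5]
    - [[0,0,3.5],[0,0,0],0.5]
    - [[0,0,3],[0,0,0],0.4]
    - [[0,0,0],[0,0,0],0.3]

```text
t: 7.15
eef_pos: [660.9, 103.5, 193.5]
tcp_rot: [-3.141, -0.008, -0.016]
ft_force: [-0.2, 0.4, 0.5]
opening: 0.387
grip_force: 0.0
```

Run:
```python
from h import *
import pickle
s=state();print(s["t"],s["eef_pos"],s["ft_force"],s["opening"])
c=camera_info("wrist");im=read_camera("wrist");pickle.dump(c,open("w4.pkl","wb"))
cv2.imwrite("pics/w4.png",cv2.resize(im,(800,600),interpolation=cv2.INTER_CUBIC))
```

```text
7.15 [660.8666468  103.51797562 193.52706038] [-0.21226541  0.42643792  0.50220288] 0.3865530509779856
```

View pics/w4.png

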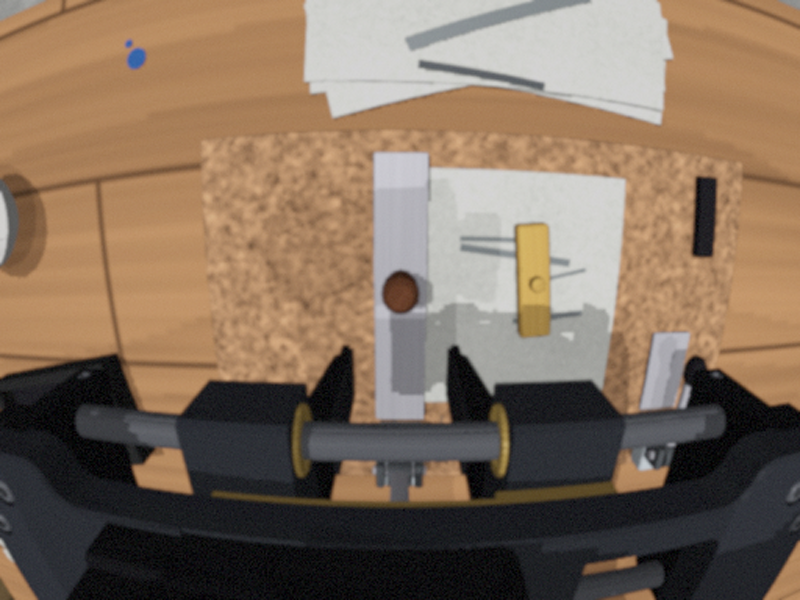

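The picture shows the bar edge (428,300) flush with the sheet edge along its whole length and the knob free. Next I go behind the lever.

Request:
move_arm:
  commands:
    - [[-2,0.05,0.5],[0,0,0],0]
    - [[-4,0.1,0],[0,0,0],0]
    - [[-4,0.1,0],[0,0,0],0]
    - [[-4,0.1,0],[0,0,0],0]
    - [[-3.5,0,0],[0,0,0],0]
    - [[-0.5,0,0],[0,0,0],0]
    - [[0,0,-2.5],[0,0,0],0]
    - [[0,0,-2.5],[0,0,0],0]
    - [[0,0,-1.5],[0,0,0],0]
    - [[0,0,0],[0,0,0],0]

```text
t: 8.2
eef_pos: [478.8, 106.7, 125.7]
tcp_rot: [3.141, 0.004, -0.016]
ft_force: [-0.3, 0.3, 0.6]
opening: 0.005
grip_force: 0.0
```

Run:
```python
from h import *
s=state();print(s["t"],s["eef_pos"],s["ft_force"],s["opening"])
im=read_camera("scene");a=im[60:240,250:490]
cv2.imwrite("pics/s5.png",cv2.resize(a,(800,600),interpolation=cv2.INTER_CUBIC))
```

```text
8.2 [478.77994169 106.74679185 125.7146554 ] [-0.33814911  0.29454492  0.61337691] 0.005230216974324849
```

View pics/s5.png

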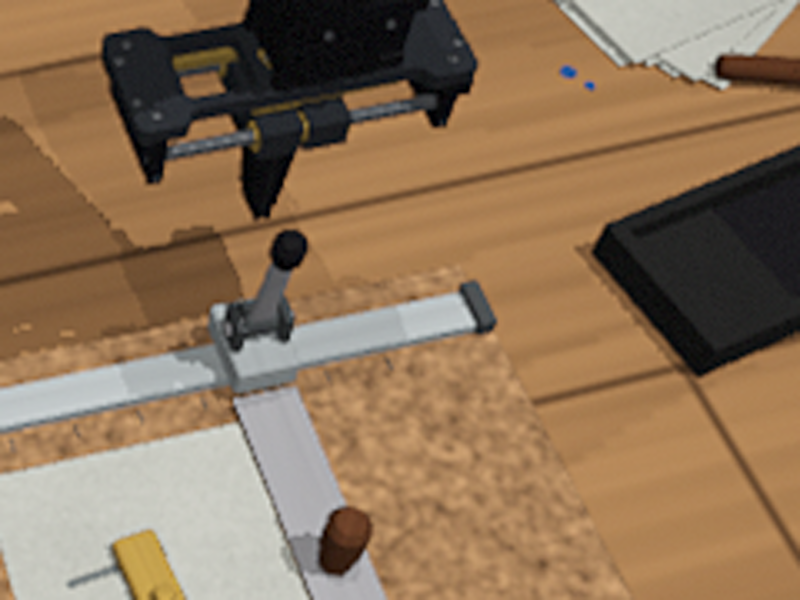

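The closed fingers are behind the upright lever: tip at (262,213), lever ball at (290,250). I check the ball's y.

```bash
python3 -c "
from h import *
print(at_z('scene',337,135,145), proj('scene',[478.8,106.7,125.7]), 250+262*.3,60+213*.3)"
```

```text
[528.99360964 105.79054295 145.        ] [326.14344328 120.97877562] 328.6 123.9
```

Request:
move_arm:
  commands:
    - [[1.5,0,1.2],[0,0,0],0]
    - [[1.5,0,0],[0,0,0],0]
    - [[1.4,-0.03,-0.2],[0,0,0],0]
    - [[1.4,-0.03,-0.35],[0,0,0],0]
    - [[1.0,-0.02,-0.6],[0,0,0],0]
    - [[1.0,-0.02,-0.65],[0,0,0],0]
    - [[0.8,-0.02,-0.9],[0,0,0],0]
    - [[0.8,-0.02,-0.9],[0,0,0],0]
    - [[0.4,0,-0.7],[0,0,0],0]
    - [[0.4,0,-0.7],[0,0,0],0]

```text
t: 9.25
eef_pos: [580.9, 105.4, 88.8]
tcp_rot: [3.141, 0.002, -0.016]
ft_force: [-5.3, -1.4, 3.7]
opening: 0.004
grip_force: 2.6
```

Request:
move_arm:
  commands:
    - [[0,0,0],[0,0,0],0]
    - [[0.2,0,-0.5],[0,0,0],0]
    - [[0.2,0,-0.5],[0,0,0],0]
    - [[0,0,-0.3],[0,0,0],0]
    - [[0,0,0],[0,0,0],0]
    - [[0,0,0],[0,0,0],0]

```text
t: 9.85
eef_pos: [585.2, 105.5, 76.5]
tcp_rot: [3.141, 0.0, -0.016]
ft_force: [0.2, 0.2, -0.0]
opening: 0.011
grip_force: 0.0
```

Request:
move_arm:
  commands:
    - [[0,0,-0.3],[0,0,0],0]
    - [[0,0,-0.3],[0,0,0],0]
    - [[0,0,0],[0,0,0],0]

```text
t: 10.15
eef_pos: [586.1, 105.3, 72.4]
tcp_rot: [3.142, -0.003, -0.016]
ft_force: [-4.3, -1.7, 20.5]
opening: 0.004
grip_force: 10.5
```

Run:
```python
from h import *
s=state();print(s["t"],s["eef_pos"],s["ft_force"],s["opening"])
im=read_camera("scene");a=im[60:240,250:490]
cv2.imwrite("pics/s6.png",cv2.resize(a,(800,600),interpolation=cv2.INTER_CUBIC))
```

```text
10.15 [586.0688385  105.29451203  72.37556462] [-4.32590929 -1.69831555 20.46883269] 0.003767627152872021
```

View pics/s6.png

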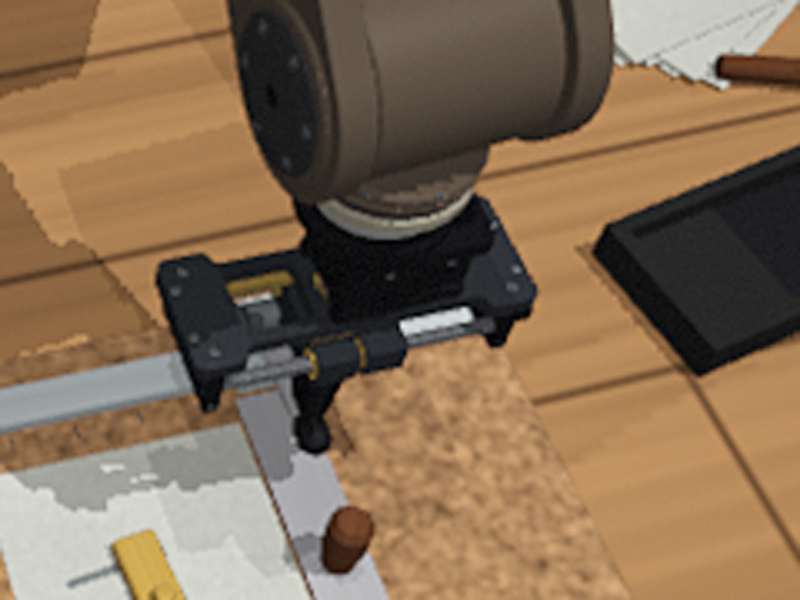

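The grip end lies at (313,435) under the fingertips, near level. I press a little more to confirm the stop.

Request:
move_arm:
  commands:
    - [[0,0,-0.1],[0,0,0],0]
    - [[0,0,0],[0,0,0],0]
    - [[0,0,0],[0,0,0],0]

```text
t: 10.5
eef_pos: [586.1, 105.7, 72.1]
tcp_rot: [-3.141, -0.004, -0.016]
ft_force: [-6.1, -0.9, 25.4]
opening: 0.006
grip_force: 12.9
```

Request:
move_arm:
  commands:
    - [[-0.05,0,-0.15],[0,0,0],0]
    - [[0,0,0],[0,0,0],0]
    - [[0,0,0],[0,0,0],0]

```text
t: 10.8
eef_pos: [586.2, 105.8, 71.5]
tcp_rot: [-3.141, -0.005, -0.016]
ft_force: [-6.1, 0.3, 33.4]
opening: 0.009
grip_force: 16.9
```

Request:
move_arm:
  commands:
    - [[0,0,0.7],[0,0,0],0]
    - [[0,0,3],[0,0,0],0]
    - [[0,0,4],[0,0,0],0]
    - [[0,0,4],[0,0,0],0]
    - [[-3,-2,3],[0,0,0],0]
    - [[-3,-4,2],[0,0,0],0]
    - [[-1,-4,0],[0,0,0],0]
    - [[0,-4,0],[0,0,0],0]
    - [[0,-4,0],[0,0,0],0]
    - [[0,-4,0],[0,0,0],0]

```text
t: 11.8
eef_pos: [516.5, -113.2, 233.9]
tcp_rot: [3.141, -0.0, -0.016]
ft_force: [0.5, 0.1, -0.4]
opening: 0.004
grip_force: 0.0
```

Request:
move_arm:
  commands:
    - [[0,-4,0],[0,0,0],0]
    - [[0,-4,0],[0,0,0],0]
    - [[0,-4,0],[0,0,0],0]
    - [[0,-4,0],[0,0,0],0]
    - [[0,-4,0],[0,0,0],0]
    - [[0,-2,0],[0,0,0],0]
    - [[0,0,0],[0,0,0],0]

```text
t: 12.5
eef_pos: [516.5, -333.6, 233.0]
tcp_rot: [-3.141, 0.001, -0.018]
ft_force: [0.7, 1.1, -0.5]
opening: 0.001
grip_force: 0.0
```

Run:
```python
from h import *
s=state();print(s["t"],s["eef_pos"],s["ft_force"],s["opening"])
t=read_camera("top");cv2.imwrite("pics/t7.png",t);sc=read_camera("scene");cv2.imwrite("pics/s7.png",sc)
u,v=map(int,proj("top",[610,80,30]))
a=cv2.resize(t[v-60:v+60,u-60:u+20],(400,600),interpolation=cv2.INTER_CUBIC);print("top",u-60,v-60)
u,v=map(int,proj("scene",[580,95,40]))
b=cv2.resize(sc[v-60:v+60,u-40:u+40],(400,600),interpolation=cv2.INTER_CUBIC);print("scene",u-40,v-60)
cv2.imwrite("pics/c7.png",np.hstack([a,b]))
```

```text
12.5 [ 516.46679178 -333.55005039  233.04068505] [ 0.70444701  1.11779099 -0.47643022] 0.001042103952609074
top 120 101
scene 292 130
```

View pics/c7.png

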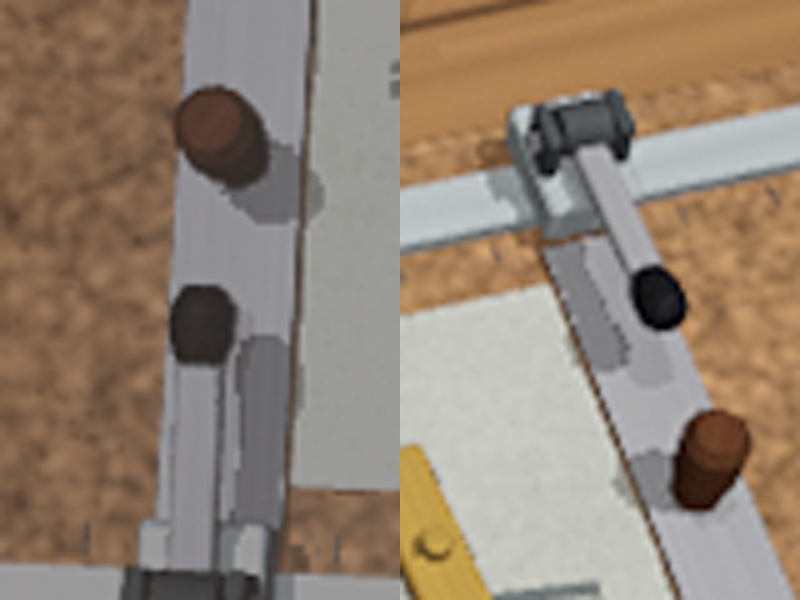

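The top crop shows the bar edge (293,400) meeting the sheet edge (299,400) with only a hairline of bar side, and the lever lying down along the bar with its grip end at (203,287). I check the lever angle against predictions.

Run:
```python
from h import *
print("obs end top",120+203/5,101+287/5,"obs grip centre scene",292+(659-400)/5,130+297/5)
for th in(1.2,1.35,1.5):
    d=lambda r:[516+r*np.sin(th),105.5-r*.0166,58+r*np.cos(th)]
    print(th,proj("top",d(96)),proj("scene",d(84)))
t=cv2.imread("pics/t7.png")
for x in(735,700,600,570):
    u,v=proj("top",[x,82,22]);v=int(round(v));u=int(u);print(v,u-6,t[v,u-6:u+9,0])
```

```text
obs end top 160.6 158.4 obs grip centre scene 343.8 189.4
1.2 [156.75076597 157.50940854] [344.00045166 181.51013558]
1.35 [158.72542338 156.34539493] [343.58552049 186.61961687]
1.5 [160.6306221  156.66668833] [342.77617705 190.93786722]
86 176 [146 147 149 147 146 149 142  51 108 156 150 152 154 154 151]
107 175 [148 150 151 148 149 151 139  57 110 153 151 153 151 150 150]
169 173 [108 108 104 116 145  71  95 158 152 149 151 149 147 148 149]
188 172 [110 109 106 109 110  66 100 156 151 150 150 150 152 150 153]
```

Lever reads at about 1.5. The top view leaves a possible ~1 mm gap, so I take one look from straight above the edge.

Request:
move_arm:
  commands:
    - [[1,4,0],[0,0,0],0]
    - [[1,4.5,0],[0,0,0],0]
    - [[1,4.5,0],[0,0,0],0]
    - [[1,4.5,0],[0,0,0],0]
    - [[1,4.5,0],[0,0,0],0]
    - [[1,4.5,0],[0,0,0],0]
    - [[1,4.5,-2],[0,0,0],0]
    - [[1,4.5,-3],[0,0,0],0]
    - [[1,4,-3],[0,0,0],0]
    - [[0,2,-2],[0,0,0],0]

```text
t: 13.6
eef_pos: [604.8, 82.9, 135.6]
tcp_rot: [-3.141, 0.001, -0.012]
ft_force: [0.1, 0.8, 0.3]
opening: 0.007
grip_force: 0.0
```

Request:
move_arm:
  commands:
    - [[0,0,0],[0,0,0],0]
    - [[0,0,0],[0,0,0],0]

```text
t: 13.8
eef_pos: [605.1, 79.4, 137.5]
tcp_rot: [3.141, 0.0, -0.013]
ft_force: [-0.2, -0.4, 0.8]
opening: 0.005
grip_force: 0.0
```

Run:
```python
from h import *
s=state();print(s["t"],s["eef_pos"],s["ft_force"])
c=camera_info("wrist");im=read_camera("wrist")
print(np.round(c["cam_to_world"],2)[:3,3])
for x in(735,720,690,650):
    u,v=proj("wrist",[x,82,22],c);u2,_=proj("wrist",[x,72,22],c);v=int(round(v));u=int(u);print(x,v,u-8,"mm/px",10/(u2-proj("wrist",[x,82,22],c)[0]),im[v,u-8:u+12,0])
u,v=map(int,proj("wrist",[690,82,22],c));r=max(v-60,0)
cv2.imwrite("pics/c8.png",cv2.resize(im[r:r+120,u-60:u+60],(600,600),interpolation=cv2.INTER_CUBIC))
```

```text
13.8 [605.14470976  79.43421365 137.47343109] [-0.1841782  -0.35746284  0.79641407]
[682.41  77.91 308.86]
735 57 242 mm/px 0.9468821227497225 [198 197 198 196 195 196 196 186 163 159 185 197 197 197 198 199 202 201
 200 199]
720 72 242 mm/px 0.946377194276294 [199 197 196 196 194 197 196 186 161 163 189 198 200 199 198 197 197 202
 199 198]
690 103 242 mm/px 0.9504557967881666 [197 195 195 193 195 197 194 179 152 149 174 188 194 194 194 195 197 200
 197 199]
650 144 243 mm/px 0.9666958166008202 [124 125 123 125 128 126 115 109 113 123 127 128 131 147 167 181 182 180
 181 182]
```

View pics/c8.png

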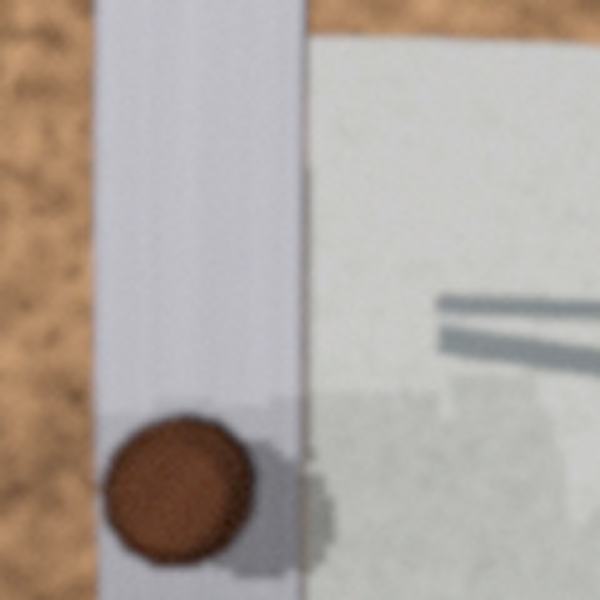

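Seen from above, the bar edge (303,300) meets the sheet edge (307,300) with under 0.8 mm between them, and they are parallel. The robot touches nothing.

```bash
python3 -c "
from cell import env
print(env.job_done())"
```

```text
the job is handed in; nothing more can be done
None
```

The long straightedge is lined up with the sheet's edge to within about 1 mm and its cam lever is down at about 1.5 rad (locked). I never touched the short stop, and I handed the job in at about 14 s with the arm clear of everything.

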